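Set up the climate display beside the spectrometer

ROBOT

A 7-joint arm with a two-finger parallel gripper is mounted at the origin on the work surface. World frame = base frame: x ahead of the robot, y to its left, z up, the work surface at z = 0. Lengths are in m, angles in rad, forces in N, time in s.
With the tool pointing down it reaches from about 0.4 to 0.875 m from the base axis. Payload 19.3 kg.
Tool frame: the origin (TCP) lies at the very end of the fingers, on their centre line; the grasp point (between the pads) lies 19 mm behind it; z points along the fingers, y is the line along which they close (so a half turn about z gives the same grasp; the last joint's range is limited). The gripper opens to 85 mm and grips with 20 to 120 N. Pads are 22 mm wide; open, the fingers measure 114 mm over their backs; the gripper's body (76 mm by 85 mm) begins 54 mm behind the grasp point. The pads swing forward as they close: fully open they stand 13 mm farther back than shut.
Start: joints at [-1.225, 0.521, -0.036, 1.599, 0.021, 1.021, -0.113], TCP at [0.252, 0.572, 0.231] pointing down, gripper open.
Joint ranges: [-2.91, 2.91], [-0.3, 2.13], [-1.5, 1.42], [0.17, 2.43], [-1.26, 4.41], [0.16, 1.93], [-2.52, 2.52]. Speed limits (rad/s): [1.89, 1.89, 2.39, 2.39, 3.01, 3.01, 3.01].

INTERFACE

Orientations are given as [roll, pitch, yaw] about the fixed x, y, z axes, in that order (R = Rz(yaw) Ry(pitch) Rx(roll)).
In Python, from workcell import bot gives the robot as it stands.
- The arm moves only by the tool jog_arm, never from a script. Its argument "motion" is a list of rows, each a list of 5 numbers: the shift along the tool's x, y, z scaled (see below), then the turn about the tool's z scaled (see below), then the opening, from 0 (shut) to 1 (fully open). A call has 1 to 12 rows; each row shifts and turns the commanded pose from where the row before left it, along the tool's axes as they then stand; what a row does not reach is not made up. The controller multiplies each number of a shift by 30 mm and each number of a turn by 0.08 rad. A row lasts 1/10 s, in which the tool goes at most 50 mm and 8.59 degrees, less where a joint would pass 70% of its speed; a pose out of reach is approached as far as the arm can. A call with a number of a shift or a turn outside -1 to 1 is refused whole. A call with a gripper value outside its range is refused whole. The fingers move at their own pace and stop on an object; "newtons" is the grip in N (left out, the last holds). Time passes only in rows, so rows that do not move let the fingers close. It gives the time, the measured TCP pose, the force, the opening and the grip force at its end, in the units of the state.
- bot.observe(): the state, without advancing time (a new reading comes with each control period).
- bot.grab_frame(name): name is "scene" or "top"; returns a dict with "pixels" (420x560x3 uint8, red, green, blue), "fovy" (degrees; the focal length in pixels is half the picture's height over the tangent of half this angle, whatever the lens; pixels are square), "cx", "cy" (the principal point, pixels), "rvec" (rotation vector, rad) and "tvec" (3), from world to camera coordinates, as OpenCV has them. Camera axes: x right, y down, z forward; pixel columns grow to the right and rows downward; lengths in m; the calibration is good to about 2 mm. A picture is of the moment at which its call begins. There is no depth.
- bot.job_done(): hands the job in; it is judged then, once.
The state is a dict: "clock": time; "qpos": joint angles; "qd": joint speeds; "joint_efforts": joint torques, N m; "position": TCP position; "tool_rot": TCP orientation; "force": force on the tool from outside, world axes, zero at the start; "moment": the same for the moment, N m; "grip_width": finger opening in m; "finger_force": force on a finger pad.
Only numpy, scipy, OpenCV 4.12 (cv2) and the standard library are available. Lean on these libraries where they do the work, as an engineer would, in place of code of your own. Each camera call takes 0.05 s, during which the arm holds its last target. There are 200 camera calls.

TASK

The small room-climate display is parked upright in its cradle. While it still sits in the cradle, swing the kickstand leg on its back fully open by the pull tab; then lift the display out and stand it gently in the middle of the dark rubber mat, leaning back on its leg, square with the mat and with the screen facing away from the robot. Let go of it and leave the sample case, the jar and the barcode scanner where they are.

Things in the scene. Friction and masses are not known exactly. Their poses are not given: they have to be found in the camera images.
- display: White unit 15 mm thick (x) x 110 wide (y) x 130 tall (z), about 0.3 kg. Origin: centre of underside; +x = out of the screen; back (x = -7.5) carries the leg and faces the robot at first. Top 30 mm is bare on both faces: pinch it from above across the 15 mm. On the open leg it rests on its lower back edge and the foot, leaning back 0.36 rad; under about 0.1 rad it rocks onto its flat base.
- leg (a joint): Kickstand hinge: 0 = folded flat on the display's back, 0.70 rad = fully open at its stop. Friction 0.05 N m: it stays where left. Axis: display's y, through point leg_hinge; opening swings the leg's lower end away from the back (to display -x: a positive turn about +y). Leg 40 mm wide, 6 thick, 93 long, about 30 g, hangs down from the hinge when folded.
- leg_hinge (a point): Point on the leg's hinge axis, mid-width, at (-11.5, 0, 95) mm in the display's frame.
- tab (a point): Point in the leg's pull tab, 45 mm down from the hinge axis. Tab: 12 mm wide (y), 16 tall, sticking out 40 at right angles from the leg's outer face; the point is mid-width, mid-height, 11 mm from its end. With the leg folded: (-43.5, 0, 50) mm in the display's frame. Pinch it across the 12 mm, tool tilted some 25 degrees (coming from the robot's side) so a wide gripper clears the display above.
- foot (a point): Centre of the leg's round rubber foot (radius 3 mm, 40 mm wide), 90 mm from the hinge axis; when it rests on the mat this point is 3 mm above the mat.
- heel (a point): Middle of the display's lower back edge, on which it rests when leaning back on the leg: display-frame (-7.5, 0, 0) mm. When standing, the foot is 67 mm behind it (the footprint); the middle of the mat should lie about midway between heel and foot.
- cradle: Fixed black cradle, base 60 x 126 mm (x, y), 8 thick. Origin: centre of underside; axes as the display parked in it, +x away from the robot, turned up to 19 degrees. The display stands on the base between a front wall (top 32 mm over the desk) and two rear corner lugs (top 28; middle 92 mm free for the leg), end walls 26 high, 1 to 3 mm play. It comes out straight up after 25 mm.
- mat: Fixed dark rubber mat, 160 (x) x 200 (y) x 3 mm. Origin: centre of its underside; +x points away from the robot, turned up to 19 degrees. The display's y should be parallel to the mat's y, its screen to the mat's +x.
- case: Grey and white sample case, 70 x 90 x 24 mm, loose bystander. Origin at the centre of its underside.
- jar: White screw-cap sample jar, 42 mm across, 38 mm tall, loose bystander. Origin at the centre of its underside.
- scanner: Black barcode scanner on a round foot (84 mm across), 130 mm tall, loose bystander. Origin at the centre of its underside.

How it is judged:
On the way, in this order (a step that is already met when the one before it is completed fails the run):
1. the leg is swung fully open while the display sits in the cradle (value of joint leg above 0.6 rad and z of display in the frame of cradle below 0.018 m and horizontal distance between display and cradle below 0.015 m), for 0.2 s.
2. the display is lifted out of the cradle (z of display in the frame of cradle above 0.035 m), for 0.1 s.
3. the display stands on the mat (value of joint leg above 0.52 rad and x of heel in the frame of mat between 0 and 0.068 m and x of foot in the frame of mat between -0.068 and 0 m and y of heel in the frame of mat between -0.043 and 0.043 m and y of foot in the frame of mat between -0.05 and 0.05 m and z of heel in the frame of mat between -0.002 and 0.007 m and z of foot in the frame of mat between 0.001 and 0.011 m and angle between the y axis of display and the y axis of mat, either way round below 0.26 rad and angle between display's own z axis and vertical between 0.22 and 0.46 rad and linear speed of display below 0.02 m/s and angular speed of display below 0.1 rad/s), for 0.2 s.
At the end, for the whole second after the job is handed in: Display still on mat on lower back edge and foot, leaning 0.22-0.46 rad, leg over 0.52 rad, released; screen to mat +x, square within 0.26 rad; in mat frame heel x 0 to 68 mm, foot x -68 to 0 mm, y of heel within 43 and foot within 50 mm. Bystanders within 25 mm of their start (all of step 3); the robot touches nothing.
It fails at once if a bystander (case, jar or scanner) is moved by more than 25 mm (distance of any of case, jar, scanner from where it was at the start of the episode above 0.025 m).
It fails at once if the display is dropped or banged onto the mat (coming down on it faster than 0.4 m/s) (linear speed of display above 0.4 m/s and horizontal distance between display and mat below 0.12 m and z of heel in the frame of mat below 0.025 m).
It also fails if it takes over 58 s, if anything falls off the work surface, if the arm or the gripper's body presses on something with over 40 N, if the wrist force passes 120 N, or if a joint passes its speed limit or range.

## Working session

There is one attempt and no reset: what is moved stays moved. The work goes in short steps, Python scripts to look and compute and a tool call to move; the robot and the scene stay as the last step left them, time stands still between calls to the robot, and variables do not carry over. Pictures are saved under pics/ and viewed, at most 10 in all, crops included, and the job is handed in when it is done.

Besides the shell and the picture viewer there is one more tool, called after "Emit:" by a JSON object that holds its "fn" and its "kwargs", one argument or row to a line. jog_arm: Moves the arm, as the interface text tells. Shifts and turns lie within -1 to 1; 1 stands for 30 mm of shift or 0.08 rad of turn. Its arguments: {"type":"object","properties":{"motion":{"type":"array","items":{"type":"array","items":{"type":"number"}}},"newtons":{"type":"number"}},"required":["motion"]}

```bash
mkdir -p pics; ls; cat > h.py <<'E'
import numpy as np,cv2
from workcell import bot
def grab(n,f):
    d=bot.grab_frame(n); cv2.imwrite(f'pics/{f}.png',cv2.cvtColor(d['pixels'],cv2.COLOR_RGB2BGR))
    d['pixels']=d['pixels'].copy(); np.save(f'pics/{f}.npy',d,allow_pickle=True); return d
def cam(d):
    f=210/np.tan(np.radians(d['fovy'])/2)
    return np.array([[f,0,d['cx']],[0,f,d['cy']],[0,0,1]]),cv2.Rodrigues(np.array(d['rvec'],float))[0],np.array(d['tvec'],float).ravel()
def load(f): return np.load(f'pics/{f}.npy',allow_pickle=True).item()
def px2w(d,uv,z):
    K,R,t=cam(d); out=[]
    for u,v in uv:
        r=R.T@np.linalg.solve(K,[u,v,1]); c=-R.T@t; out.append(c+r*(z-c[2])/r[2])
    return np.array(out)
def w2px(d,P):
    K,R,t=cam(d); return cv2.projectPoints(np.array(P,float).reshape(-1,3),cv2.Rodrigues(R)[0],t,K,None)[0].reshape(-1,2)
E
python3 - <<'E'
from h import *
for n in('scene','top'):
    d=grab(n,n+'0'); K,R,t=cam(d); print(n,K[0,0],d['cx'],d['cy'],-R.T@t)
    im=cv2.imread(f'pics/{n}0.png'); cv2.imwrite(f'pics/{n}0b.png',cv2.resize(im,(784,588),interpolation=cv2.INTER_CUBIC))
print(bot.observe())
E
```

```text
pics
scene 540.4687827677377 288.9020348380749 209.26408265551314 [ 1.01333158 -0.54563657  0.82393269]
top 451.65833219287737 271.89963234723217 209.8898408337926 [0.47153866 0.01150206 0.87796085]
{'clock': 0.1, 'qpos': array([-1.22522123,  0.52197086, -0.03631356,  1.59990896,  0.02120365,
        1.02108238, -0.11280995]), 'qd': array([-8.43648096e-04, -5.63153114e-04,  4.51782425e-04, -2.38679743e-03,
        8.97347976e-05, -2.67540298e-04, -8.74887588e-05]), 'joint_efforts': array([ 3.53415155e-03, -9.28485632e+01,  1.98373966e+00, -3.70531511e+01,
        1.81144680e-02,  5.21826121e-03, -8.50344077e-05]), 'position': array([0.2523624 , 0.57148265, 0.23078824]), 'tool_rot': array([-3.14061114e+00,  7.69230999e-05,  2.72578579e+00]), 'force': array([0.63444502, 0.60582521, 0.63579673]), 'moment': array([ 0.036647  , -0.03013012,  0.00973093]), 'finger_force': 0.0, 'grip_width': 0.08522609394816369}
```

View pics/scene0b.png

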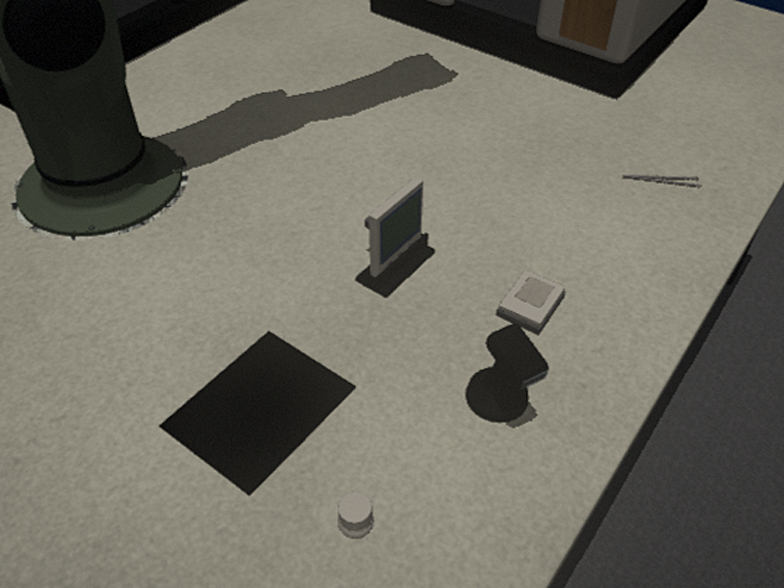

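View pics/top0b.png

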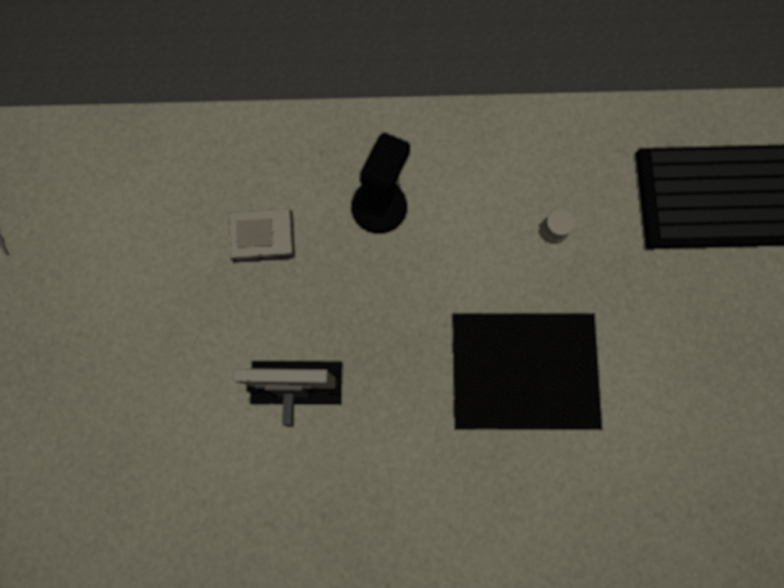

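Scene: display/cradle at (395,250) in the enlarged scene view, tab on its robot side, mat at (258,412), case (530,300), scanner (510,375), jar (355,515). Top: cradle corners about (251,362)-(342,404), mat (453,314)-(601,429), tab end (288,425).

```bash
python3 - <<'E'
from h import *
top=load('top0');sc=load('scene0');s=1/1.4
def P(d,l,z,n):
    w=px2w(d,np.array(l)*s,z); print(n,w[:,:2].round(4).tolist()); return w[:,:2]
def yaw(a,b): return np.arctan2(b[1]-a[1],b[0]-a[0])
for d,l in((top,[(453,314),(594,314),(601,429),(456,429)]),(sc,[(249,494),(355,387),(269,332),(160,426)])):
    w=P(d,l,.003,'mat');print(w.mean(0))
    print([yaw(w[i],w[(i+1)%4]) for i in range(4)])
w=P(top,[(342,362),(342,404),(251,404),(251,362)],.008,'cradle');print(w.mean(0),[yaw(w[i],w[(i+1)%4]) for i in range(4)])
w=P(top,[(236,370),(328,368),(328,382),(236,381)],.138,'dtop');print(w.mean(0),yaw(w[1],w[0]))
P(top,[(288,425),(289,393)],.066,'tab')
w=P(sc,[(422,182),(371,218)],.138,'dtop front?')
for d,pts in((top,None),):
    print(w2px(d,[(0.5,0.1,0),(0.6,0.1,0),(.5,.2,0)]))
P(top,[(562,222)],.038,'jar');P(top,[(379,207)],.01,'scanner');P(top,[(385,140),(408,150),(362,185)],.12,'scan head');P(top,[(291,210),(293,256)],.02,'case')
for n in('top','scene'):
    im=cv2.imread(f'pics/{n}0.png')
    c=im[240:320,150:260] if n=='top' else im[110:230,235:325]
    cv2.imwrite(f'pics/c_{n}.png',cv2.convertScaleAbs(cv2.resize(c,None,fx=7 if n=='top' else 5,fy=7 if n=='top' else 5,interpolation=cv2.INTER_CUBIC),alpha=1.8,beta=20))
E
```

```text
mat [[0.6174, -0.0859], [0.6128, -0.2829], [0.4555, -0.2784], [0.4598, -0.0829]]
[ 0.53635822 -0.18253544]
[np.float64(-1.5942532810690222), np.float64(3.1127204214511623), np.float64(1.5488228837720437), np.float64(-0.01900869758207293)]
mat [[0.6166, -0.2847], [0.6221, -0.0874], [0.4647, -0.0834], [0.4594, -0.2812]]
[ 0.5406992  -0.18418599]
[np.float64(1.5430303606450488), np.float64(3.116464062067547), np.float64(-1.5978228190140837), np.float64(-0.022303935953110306)]
cradle [[0.5533, 0.07], [0.4964, 0.0706], [0.4992, 0.1942], [0.5562, 0.1953]]
[0.52625137 0.1325141 ] [np.float64(3.1316522445083352), np.float64(1.5485093476245222), np.float64(0.018624727447776233), np.float64(-1.5936210921768486)]
dtop [[0.5346, 0.1852], [0.5345, 0.0777], [0.5182, 0.0778], [0.5218, 0.1849]]
[0.52727323 0.13137528] 1.5697037629740564
tab [[0.4702, 0.1349], [0.51, 0.1339]]
dtop front? [[0.5403, 0.1817], [0.5286, 0.0751]]
[[229.22069718 287.12961502]
 [229.05150041 235.46725016]
 [177.15012922 288.30841097]]
jar [[0.737, -0.2384]]
scanner [[0.7748, 0.0143]]
scan head [[0.8266, 0.0043], [0.8121, -0.0248], [0.7662, 0.0349]]
case [[0.77, 0.1397], [0.7022, 0.1365]]
```

View pics/c_top.png

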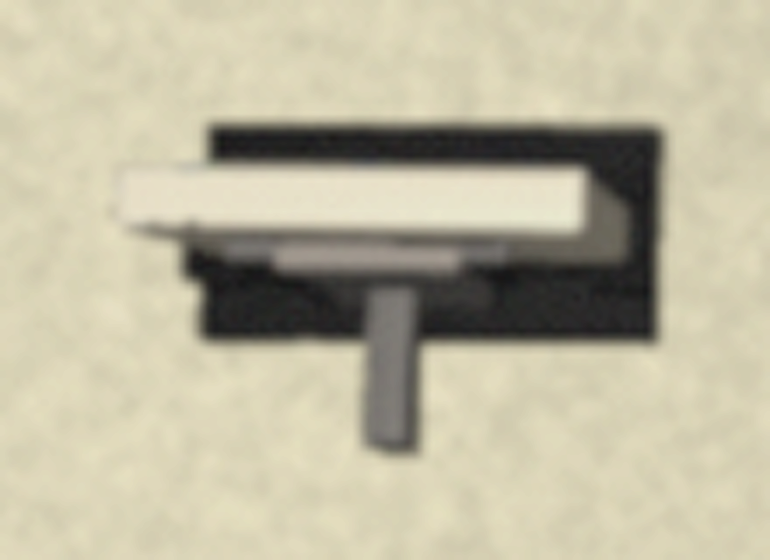

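View pics/c_scene.png

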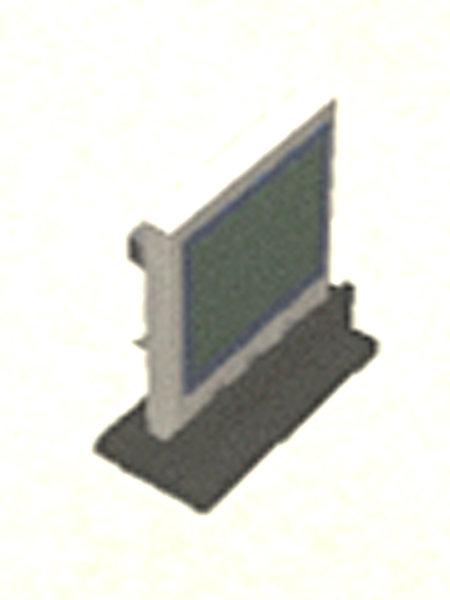

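Crops: display top face spans (125,165)-(588,235) in the top crop, tab end at (392,452); the scene crop shows the near-front edge from (178,237) to (168,438) and far-top corner (334,102). Yaw is nearly zero.

```bash
python3 - <<'E'
from h import *
from scipy.optimize import least_squares
top=load('top0');sc=load('scene0')
T=lambda u,v:(150+(u+.5)/7-.5,240+(v+.5)/7-.5); S=lambda u,v:(235+(u+.5)/5-.5,110+(v+.5)/5-.5)
obs=[(top,(7.5,55,130),T(122,165)),(top,(7.5,-55,130),T(588,166)),(top,(-7.5,-55,130),T(585,235)),(top,(-7.5,55,130),T(122,229)),
(top,(-54.5,6,58),T(366,446)),(top,(-54.5,-6,58),T(417,449)),
(sc,(7.5,-55,130),S(180,237)),(sc,(7.5,55,130),S(334,102)),(sc,(7.5,-55,0),S(170,438))]
def f(p,full=False):
    c,s=np.cos(p[2]),np.sin(p[2]);r=[]
    for d,q,uv in obs:
        q=np.array(q)/1000; w=[p[0]+c*q[0]-s*q[1],p[1]+s*q[0]+c*q[1],q[2]+.008]
        r.append((w2px(d,w)[0]-uv))
    return np.array(r).ravel()
r=least_squares(f,[.527,.132,0],loss='soft_l1');print(r.x,r.fun.reshape(-1,2).round(2).tolist())
E
```

```text
[ 0.52709263  0.13357367 -0.02881375] [[-0.34, 0.21], [0.29, 0.47], [0.5, -0.13], [-0.82, 0.3], [0.33, -1.13], [-0.16, -1.51], [-2.74, -1.29], [0.21, -2.4], [0.07, 5.49]]
```

Emit:
{"fn": "jog_arm", "kwargs": {
  "motion": [
    [0,0,0,-1,0.5],
    [0,0,0,-1,0.5],
    [0,0,0,-1,0.5],
    [0,0,0,-1,0.5],
    [0,0,0,-0.9,0.5],
    [0,0,0,0,0.5],
    [0,0,0,0,0.5]
  ],
  "newtons": 30
}}

```text
clock: 0.8
position: [0.2525, 0.5716, 0.2311]
tool_rot: [-3.141, -0.0, 3.115]
force: [-0.1, -0.0, -0.1]
grip_width: 0.0428
finger_force: 0.0
```

Emit:
{"fn": "jog_arm", "kwargs": {
  "motion": [
    [-0.38,-0.8,0,0,0.5],
    [-0.38,-0.8,0,0,0.5],
    [-0.38,-0.8,0,0,0.5],
    [-0.38,-0.8,0,0,0.5],
    [-0.38,-0.8,0,0,0.5],
    [-0.38,-0.8,0,0,0.5],
    [-0.38,-0.8,0,0,0.5],
    [-0.38,-0.8,0,0,0.5],
    [-0.38,-0.8,0,0,0.5],
    [-0.38,-0.8,0,0,0.5],
    [-0.38,-0.8,0,0,0.5],
    [-0.38,-0.8,0,0,0.5]
  ]
}}

```text
clock: 2.0
position: [0.3827, 0.2796, 0.2314]
tool_rot: [3.141, 0.0, 3.116]
force: [0.0, 0.2, -0.4]
grip_width: 0.0428
finger_force: 0.0
```

Emit:
{"fn": "jog_arm", "kwargs": {
  "motion": [
    [-0.38,-0.8,0,0,0.5],
    [-0.38,-0.8,0,0,0.5],
    [-0.38,-0.8,0,0,0.5],
    [-0.38,-0.8,0,0,0.5],
    [-0.38,-0.8,0,0,0.5],
    [-0.38,-0.8,0,0,0.5],
    [0,0,0,0,0.5],
    [0,0,0,0,0.5],
    [0,0,0,0,0.5]
  ]
}}

```text
clock: 2.9
position: [0.447, 0.1357, 0.2313]
tool_rot: [3.141, -0.0, 3.118]
force: [-0.2, 1.0, -0.2]
grip_width: 0.0428
finger_force: 0.0
```

Emit:
{"fn": "jog_arm", "kwargs": {
  "motion": [
    [0,0,0.8,0,0.5],
    [0,0,0.8,0,0.5],
    [0,0,0.8,0,0.5],
    [0,0,0.8,0,0.5],
    [0,0,0.8,0,0.5],
    [0,0,0.8,0,0.5],
    [0,0,0.8,0,0.5],
    [0,0,0.5,0,0.5],
    [0,0,0,0,0.5],
    [-0.3,-0.03,0,0,0.5],
    [-0.3,0,0,0,0.5],
    [0,0,0,0,0.5]
  ]
}}

```text
clock: 4.1
position: [0.4673, 0.1339, 0.0492]
tool_rot: [3.141, 0.002, 3.117]
force: [0.7, 0.2, -0.1]
grip_width: 0.0427
finger_force: 0.0
```

```bash
python3 - <<'E'
from h import *
d=grab('scene','s1'); im=cv2.imread('pics/s1.png')[60:240,190:400]
t=grab('top','t1'); im2=cv2.imread('pics/t1.png')[180:360,110:320]
cv2.imwrite('pics/s1c.png',cv2.convertScaleAbs(np.hstack([cv2.resize(a,(400,343),interpolation=cv2.INTER_CUBIC) for a in(im,im2)]),alpha=1.5))
E
```

```text
(no output)
```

View pics/s1c.png

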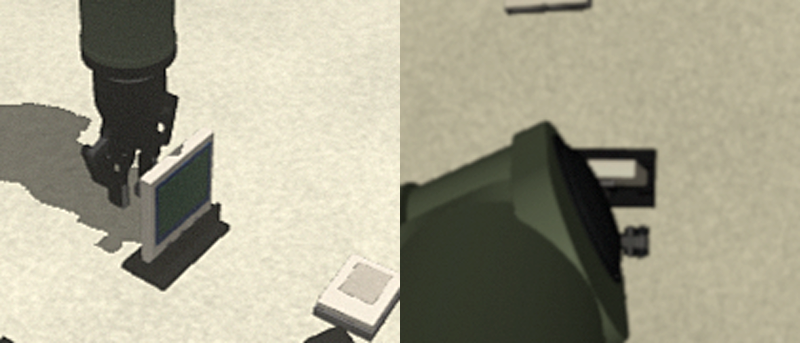

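The left crop shows the gripper right behind the display (fingers at about (125,190), display at (180,190)), no contact; continue forward.

Emit:
{"fn": "jog_arm", "kwargs": {
  "motion": [
    [-0.14,0.03,0.1,0,0.5],
    [-0.14,0.03,0.03,0,0.5],
    [0,0,0,0,0.5]
  ]
}}

```text
clock: 4.5
position: [0.4742, 0.1354, 0.0443]
tool_rot: [3.142, 0.0, 3.118]
force: [0.0, 0.2, -0.8]
grip_width: 0.043
finger_force: 0.0
```

Emit:
{"fn": "jog_arm", "kwargs": {
  "motion": [
    [0,0,0,0,0],
    [0,0,0,0,0],
    [0,0,0,0,0],
    [0,0,0,0,0],
    [0,0,0,0,0],
    [0,0,0,0,0]
  ],
  "newtons": 30
}}

```text
clock: 5.1
position: [0.4737, 0.1352, 0.0444]
tool_rot: [-3.142, -0.0, 3.118]
force: [-0.7, -0.2, 1.0]
grip_width: 0.0113
finger_force: 33.8
```

Emit:
{"fn": "jog_arm", "kwargs": {
  "motion": [
    [0.072,0,-0.065,0,0],
    [0.071,0,-0.065,0,0],
    [0.065,0,-0.07,0,0],
    [0.065,0,-0.07,0,0],
    [0.059,0,-0.077,0,0],
    [0.058,0,-0.078,0,0],
    [0.049,0,-0.082,0,0],
    [0.048,0,-0.083,0,0],
    [0,0,0,0,0]
  ]
}}

```text
clock: 6.0
position: [0.459, 0.1356, 0.0624]
tool_rot: [3.142, 0.0, 3.118]
force: [-0.0, -0.3, -3.0]
grip_width: 0.0114
finger_force: 33.3
```

Emit:
{"fn": "jog_arm", "kwargs": {
  "motion": [
    [0.042,0,-0.087,0,0],
    [0.041,0,-0.088,0,0],
    [0.032,0,-0.091,0,0],
    [0.031,0,-0.092,0,0],
    [0.024,0,-0.093,0,0],
    [0.023,0,-0.094,0,0],
    [0,0,0,0,0],
    [0,0,0,0,0]
  ]
}}

```text
clock: 6.8
position: [0.4533, 0.1357, 0.0785]
tool_rot: [3.142, 0.0, 3.118]
force: [-0.7, -1.0, -3.9]
grip_width: 0.0113
finger_force: 33.3
```

```bash
python3 - <<'E'
from h import *
d=grab('scene','s2'); a=cv2.imread('pics/s1.png')[110:230,200:330];b=cv2.imread('pics/s2.png')[110:230,200:330]
cv2.imwrite('pics/s2c.png',cv2.convertScaleAbs(np.hstack([cv2.resize(x,(400,369),interpolation=cv2.INTER_CUBIC) for x in(a,b)]),alpha=1.5))
E
```

```text
(no output)
```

View pics/s2c.png

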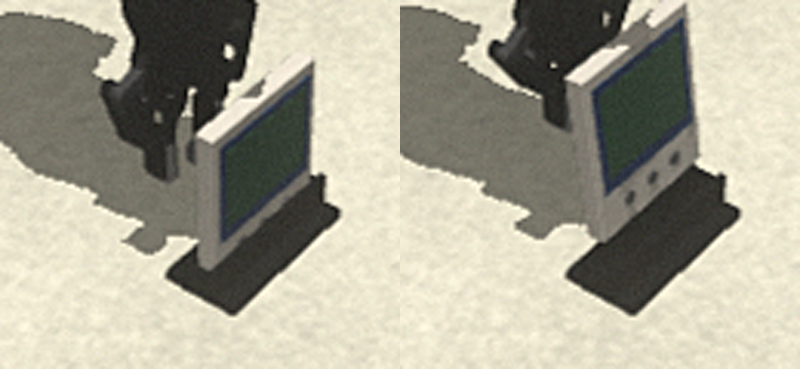

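The right half shows the display itself was lifted about 15–20 mm and leaned back (bottom corner (600,240) vs (605,268) before). The pads hold the tab rigidly, so the leg didn't swing. I'll run the path back to reseat it, then use a lighter grip.

Emit:
{"fn": "jog_arm", "kwargs": {
  "motion": [
    [-0.023,0,0.094,0,0],
    [-0.024,0,0.093,0,0],
    [-0.031,0,0.092,0,0],
    [-0.032,0,0.091,0,0],
    [-0.041,0,0.088,0,0],
    [-0.042,0,0.087,0,0],
    [-0.048,0,0.083,0,0],
    [-0.049,0,0.082,0,0],
    [0,0,0,0,0]
  ]
}}

```text
clock: 7.75
position: [0.4626, 0.1355, 0.0572]
tool_rot: [3.141, 0.001, 3.118]
force: [-1.1, -1.1, 5.6]
grip_width: 0.0114
finger_force: 35.3
```

Emit:
{"fn": "jog_arm", "kwargs": {
  "motion": [
    [-0.058,0,0.078,0,0],
    [-0.059,0,0.077,0,0],
    [-0.065,0,0.07,0,0],
    [-0.065,0,0.07,0,0],
    [-0.071,0,0.065,0,0],
    [0,0,0,0,0]
  ]
}}

```text
clock: 8.35
position: [0.4716, 0.1352, 0.046]
tool_rot: [-3.141, -0.0, 3.118]
force: [-2.0, 0.2, -3.9]
grip_width: 0.0113
finger_force: 36.3
```

```bash
python3 - <<'E'
from h import *
d=grab('scene','s3'); a=cv2.imread('pics/s1.png')[110:230,200:330];b=cv2.imread('pics/s3.png')[110:230,200:330]
cv2.imwrite('pics/s3c.png',cv2.convertScaleAbs(np.hstack([cv2.resize(x,(400,369),interpolation=cv2.INTER_CUBIC) for x in(a,b)]),alpha=1.5))
E
```

```text
(no output)
```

View pics/s3c.png

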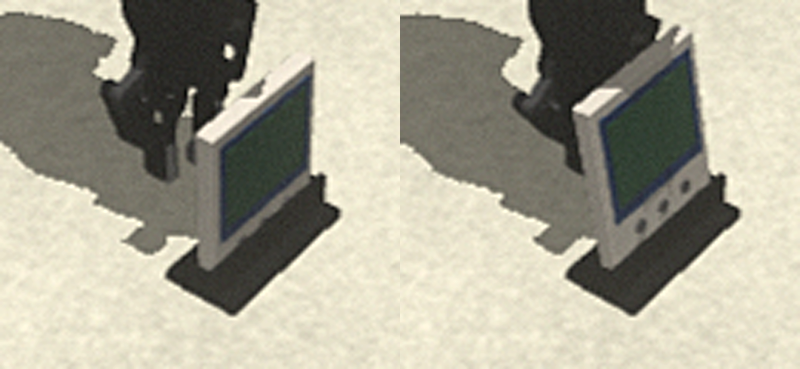

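The display still leans back with its lower edge visible (buttons at (640,228)-(685,188)), so it sits on top of the cradle walls. I'll fit its pose.

```bash
cat > fit.py <<'E'
from h import *
from scipy.optimize import least_squares
from scipy.spatial.transform import Rotation as Ro
def fit(d,obs,p0,fix=None):
    q=np.array([o[0] for o in obs])/1000; uv=np.array([o[1] for o in obs])
    f=lambda p:(w2px(d,Ro.from_euler('ZY',[p[3],p[4]]).apply(q)+p[:3])-uv).ravel()
    r=least_squares(f,p0,loss='soft_l1',x_scale=[.01,.01,.01,.1,.1]); return r.x,r.fun.reshape(-1,2)
E
python3 - <<'E'
from fit import *
d=load('s3');C=lambda u,v:(200+(u-400)/3.077,110+v/3.077)
x,r=fit(d,[((7.5,-55,130),C(599,114)),((7.5,55,130),C(691,36)),((7.5,-55,0),C(611,269)),((7.5,55,0),C(709,183)),((-7.5,-55,130),C(575,105)),((-7.5,-55,0),C(601,263))],[.52,.133,.02,-.03,-.2])
print(x.round(4),r.round(1).tolist())
im=d['pixels'];K=w2px(d,[(.5533,.07,.008),(.5533,.195,.008),(.4964,.07,.008)]);print(K,[C(u,v) for u,v in((633,315),(739,213),(568,272))])
E
```

```text
[ 0.5136  0.1565 -0.0031 -0.0201 -0.1346] [[-2.0, 0.7], [0.8, -1.0], [1.7, -0.3], [-0.2, 0.1], [0.0, 1.4], [-0.5, -0.7]]
[[274.07764591 209.20166223]
 [307.81460896 175.89712658]
 [252.42880528 197.62098746]] [(275.72310692232696, 212.37244068898278), (310.1722456938577, 179.22326941826455), (254.59863503412416, 198.3977900552486)]
```

```bash
python3 - <<'E'
from fit import *
C=lambda u,v:(200+(u-400)/3.077,110+v/3.077)
d=load('s3')
Q=np.array([(7.5,-55,130),(7.5,55,130),(7.5,-55,0),(7.5,55,0),(-7.5,-55,130),(-7.5,-55,0)])/1000
uv=np.array([C(599,114),C(691,36),C(611,269),C(709,183),C(575,105),C(601,263)])
for off in((0,0),(2,3)):
    f=lambda p:(w2px(d,Ro.from_euler('ZY',[-.025,p[3]]).apply(Q)+[p[0],p[1],p[2]])+off-uv).ravel()
    g=lambda p:np.r_[f(p),(p[1]-.1335)*1000/1.5]
    r=least_squares(g,[.52,.1335,.02,-.15]);print(off,r.x.round(4),np.abs(r.fun).max(),r.cost)
# initial pose check, visible top corners in s1 (upright)
print(w2px(d,Ro.from_euler('z',-.025).apply(Q)+[.527,.1335,.008]).round(1).tolist(),[C(u+400,v) for u,v in((216,141),(314,62),(199,132))])
E
```

```text
(0, 0) [ 0.5287  0.1341  0.0216 -0.1102] 2.244108718671157 8.706135745356542
(2, 3) [ 0.5233  0.1342  0.0269 -0.1051] 2.3996514597144483 9.184402414427291
[[267.9, 155.7], [301.5, 127.6], [268.7, 202.7], [299.6, 174.4], [261.8, 152.6], [263.1, 199.6]] [(270.1982450438739, 155.8238544036399), (302.0474488137796, 130.14949626259343), (264.6733831654209, 152.89892752681183)]
```

Emit:
{"fn": "jog_arm", "kwargs": {
  "motion": [
    [0,0,0,0,0.3],
    [0,0,0,0,0.5],
    [0,0,0,0,0.5],
    [0,0,0,0,0.5],
    [0,0,0,0,0.5]
  ]
}}

```text
clock: 8.9
position: [0.4716, 0.1353, 0.0464]
tool_rot: [3.142, 0.0, 3.118]
force: [0.2, -0.0, -0.1]
grip_width: 0.0427
finger_force: 0.0
```

```bash
python3 - <<'E'
from h import *
d=grab('scene','s4'); a=cv2.imread('pics/s1.png')[110:230,200:330];b=cv2.imread('pics/s4.png')[110:230,200:330]
cv2.imwrite('pics/s4c.png',cv2.convertScaleAbs(np.hstack([cv2.resize(x,(400,369),interpolation=cv2.INTER_CUBIC) for x in(a,b)]),alpha=1.5))
E
```

```text
(no output)
```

View pics/s4c.png

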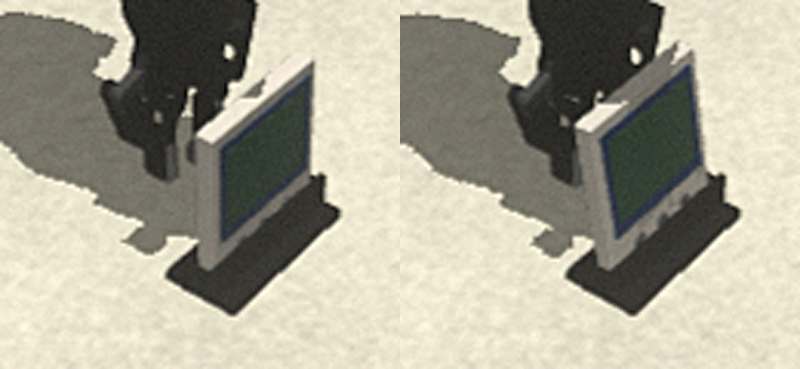

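Display dropped most of the way, now about 8 mm high, and seems to lean on the gripper body. Backing off and up.

Emit:
{"fn": "jog_arm", "kwargs": {
  "motion": [
    [0.3,0,0,0,0.5],
    [0.4,0,0,0,0.5],
    [0.6,0,0,0,0.5],
    [0.3,0,-0.8,0,0.5],
    [0,0,-1,0,0.5],
    [0,0,-1,0,0.5],
    [0,0,-1,0,0.5],
    [0,0,-1,0,0.5],
    [0,0,0,0,0.5],
    [0,0,0,0,0.5]
  ]
}}

```text
clock: 9.95
position: [0.4229, 0.1365, 0.1905]
tool_rot: [3.141, 0.001, 3.118]
force: [-0.5, -1.0, -1.5]
grip_width: 0.0424
finger_force: 0.0
```

```bash
python3 - <<'E'
from h import *
d=grab('scene','s5'); t=grab('top','t5');b=cv2.imread('pics/s5.png')[110:230,200:330]; a=cv2.imread('pics/t5.png')[220:340,140:270]
cv2.imwrite('pics/s5c.png',cv2.convertScaleAbs(np.hstack([cv2.resize(x,(400,369),interpolation=cv2.INTER_CUBIC) for x in(a,b)]),alpha=1.5))
E
```

```text
(no output)
```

View pics/s5c.png

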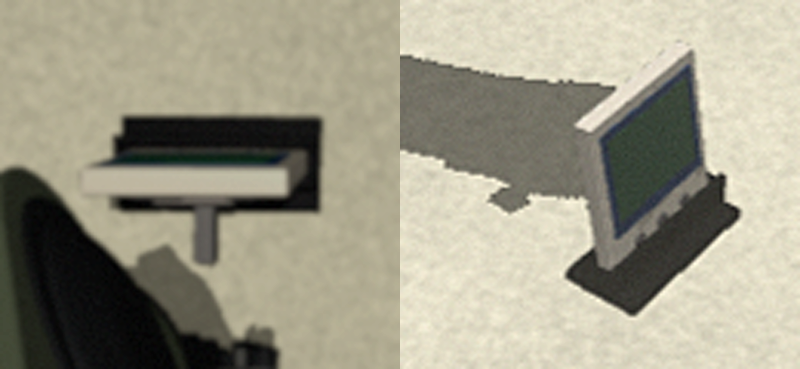

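Left (top view): display top face spans (82,168)-(290,195), tab (205,235), leaning toward the robot. Right: still leaning, slightly unseated. I'll pinch it from above to straighten and reseat it.

```bash
python3 - <<'E'
from fit import *
print(bot.observe()['qpos'].round(3))
s=load('s5');t=load('t5')
C=lambda u,v:np.array((200+(u-400)/3.077,110+v/3.077));T=lambda u,v:np.array((140+u/3.077,220+v/3.077))
o=[(s,(7.5,-55,130),C(600,134)-(1,1.5)),(s,(7.5,55,130),C(690,53)-(1,1.5)),(s,(-7.5,-55,130),C(577,124)-(1,1.5)),
(t,(7.5,55,130),T(85,167)),(t,(7.5,-55,130),T(291,166)),(t,(-7.5,-55,130),T(290,195)),(t,(-7.5,55,130),T(82,195)),(t,(7.5,-55,100),T(303,152))]
f=lambda p:np.concatenate([w2px(d,Ro.from_euler('ZY',p[3:]).apply(np.array(q)/1000)+p[:3])[0]-uv for d,q,uv in o])
r=least_squares(f,[.527,.1335,.015,-.025,-.12],loss='soft_l1',x_scale=[.01,.01,.01,.1,.1]);print(r.x.round(4),r.fun.reshape(-1,2).round(1).tolist())
print(px2w(t,[T(205,265)],.075))
E
```

```text
[-0.456  0.298  0.013  2.1   -0.006  0.746  1.108]
[ 0.5451  0.1319  0.012  -0.0131 -0.2693] [[-3.1, 0.2], [0.9, -1.6], [-1.4, 2.1], [-0.8, -0.0], [-0.1, -0.4], [0.4, -0.7], [0.5, -0.0], [-2.4, 0.4]]
[[0.46583341 0.13191109 0.075     ]]
```

Emit:
{"fn": "jog_arm", "kwargs": {
  "motion": [
    [0,0,0,1,1],
    [0,0,0,1,1],
    [0,0,0,1,1],
    [0,0,0,1,1],
    [0,0,0,1,1],
    [0,0,0,1,1],
    [0,0,0,1,1],
    [0,0,0,1,1],
    [0,0,0,1,1],
    [0,0,0,1,1],
    [0,0,0,1,1],
    [0,0,0,1,1]
  ]
}}

```text
clock: 11.25
position: [0.4228, 0.1362, 0.1893]
tool_rot: [-3.139, 0.0, 2.154]
force: [0.1, 0.2, -0.6]
grip_width: 0.0856
finger_force: 0.0
```

Emit:
{"fn": "jog_arm", "kwargs": {
  "motion": [
    [0,0,0,1,1],
    [0,0,0,1,1],
    [0,0,0,1,1],
    [0,0,0,1,1],
    [0,0,0,1,1],
    [0,0,0,1,1],
    [0,0,0,1,1],
    [0,0,0,0.65,1],
    [0,0.7,0,0,1],
    [0,0.7,0,0,1],
    [0,0.7,0,0,1],
    [0,0.7,0,0,1]
  ]
}}

```text
clock: 12.45
position: [0.5077, 0.1341, 0.1891]
tool_rot: [-3.14, 0.001, 1.546]
force: [0.2, -0.3, 0.3]
grip_width: 0.0855
finger_force: 0.0
```

Emit:
{"fn": "jog_arm", "kwargs": {
  "motion": [
    [0,0.6,0,0,1],
    [0,0,0,0,1],
    [0,0,0,0,1]
  ]
}}

```text
clock: 12.75
position: [0.5247, 0.1335, 0.1892]
tool_rot: [-3.14, 0.001, 1.545]
force: [-0.9, -0.6, -0.1]
grip_width: 0.0857
finger_force: 0.0
```

Emit:
{"fn": "jog_arm", "kwargs": {
  "motion": [
    [0,0.08,0.6,0,1],
    [0,0,0.6,0,1],
    [0,0,0.6,0,1],
    [0,0,0.6,0,1],
    [0,0,0,0,1],
    [0,0,0,0,0],
    [0,0,0,0,0],
    [0,0,0,0,0],
    [0,0,0,0,0],
    [0,0,0,0,0],
    [0,0,0,0,0],
    [0,0,0,0,0]
  ],
  "newtons": 25
}}

```text
clock: 13.95
position: [0.5284, 0.1339, 0.1188]
tool_rot: [3.141, -0.0, 1.546]
force: [0.4, 0.2, 6.6]
grip_width: 0.0142
finger_force: 27.4
```

```bash
python3 - <<'E'
from h import *
d=grab('scene','s6'); a=cv2.imread('pics/s1.png')[110:230,200:330];b=cv2.imread('pics/s6.png')[110:230,200:330]
cv2.imwrite('pics/s6c.png',cv2.convertScaleAbs(np.hstack([cv2.resize(x,(400,369),interpolation=cv2.INTER_CUBIC) for x in(a,b)]),alpha=1.5))
E
```

```text
(no output)
```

View pics/s6c.png

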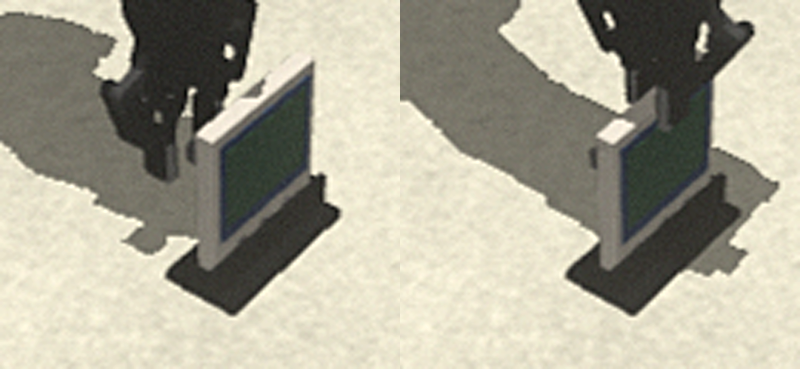

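Right half shows the display upright and seated, matching the original (near top corner (600,135)). Releasing it and returning behind the tab.

Emit:
{"fn": "jog_arm", "kwargs": {
  "motion": [
    [0,0,0,0,0.5],
    [0,0,0,0,1],
    [0,0,0,0,1],
    [0,0,0,0,1],
    [0,0,-0.8,0,1],
    [0,0,-0.8,0,1],
    [0,0,-0.8,0,1],
    [0,-0.7,0,0,0.5],
    [0,-0.7,0,0,0.5],
    [0,-0.7,0,0,0.5],
    [0,-0.7,0,0,0.5],
    [0,0,0,-1,0.5]
  ]
}}

```text
clock: 15.2
position: [0.4418, 0.136, 0.1904]
tool_rot: [-3.14, -0.0, 1.627]
force: [0.3, 0.7, 0.5]
grip_width: 0.0427
finger_force: 0.0
```

Emit:
{"fn": "jog_arm", "kwargs": {
  "motion": [
    [0,0,0,-1,0.5],
    [0,0,0,-1,0.5],
    [0,0,0,-1,0.5],
    [0,0,0,-1,0.5],
    [0,0,0,-1,0.5],
    [0,0,0,-1,0.5],
    [0,0,0,-1,0.5],
    [0,0,0,-1,0.5],
    [0,0,0,-1,0.5],
    [0,0,0,-1,0.5],
    [0,0,0,-1,0.5],
    [0,0,0,-1,0.5]
  ]
}}

```text
clock: 16.4
position: [0.4439, 0.1359, 0.1904]
tool_rot: [-3.142, 0.0, 2.589]
force: [-0.5, -0.1, -0.3]
grip_width: 0.0428
finger_force: 0.0
```

Emit:
{"fn": "jog_arm", "kwargs": {
  "motion": [
    [0,0,0,-1,0.5],
    [0,0,0,-1,0.5],
    [0,0,0,-1,0.5],
    [0,0,0,-1,0.5],
    [0,0,0,-1,0.5],
    [0,0,0,-1,0.5],
    [0,0,0,-0.65,0.5],
    [0,0,0,0,0.5],
    [0,0,0,0,0.5]
  ]
}}

```text
clock: 17.3
position: [0.444, 0.1358, 0.1903]
tool_rot: [-3.142, -0.0, 3.116]
force: [0.2, -0.2, -0.0]
grip_width: 0.0428
finger_force: 0.0
```

```bash
python3 - <<'E'
from h import *
t=grab('top','t7');s=grab('scene','s7')
a=load('top0')
np.set_printoptions(linewidth=220)
g=lambda d:cv2.cvtColor(d['pixels'],cv2.COLOR_RGB2GRAY)
print('t0');print(g(a)[262:312:2,196:216]);print('t7');print(g(t)[262:312:2,196:216])
# display change vs start in scene
S=g(load('scene0')).astype(int);D=np.abs(g(s).astype(int)-S)[130:205,255:305];print(D.mean(),(D>25).sum())
E
```

```text
t0
[[ 21  21  21  19  18  19  17  17  18  18  16  15  13  15  15  15  14  14  15  16]
 [ 94  94  94  94  92  93  92  91  92  91  91  90  90  90  89  90  90  89  88  88]
 [114 114 114 114 114 114 114 113 114 114 114 114 113 114 113 114 114 114 114 114]
 [113 114 113 113 113 114 113 113 114 114 114 114 113 114 113 114 114 114 114 114]
 [114 114 114 114 114 114 114 114 114 114 114 115 114 114 114 115 116 115 115 115]
 [ 84  84  84  85  85  85  86  87  87  87  88  89  88  89  89  89  90  90  91  91]
 [ 54  55  55  55  54  54  55  55  53  52  47  43  41  42  43  43  44  44  44  43]
 [ 73  74  74  74  74  74  74  73  74  73  73  73  73  73  73  73  73  75  71  61]
 [ 48  49  47  48  49  50  49  49  49  49  49  50  49  50  50  53  53  52  51  39]
 [ 17  19  17  20  18  18  20  25  25  25  24  26  23  21  20  19  21  20  21  18]
 [  7  12  16  20  19  20  32  47  51  53  54  54  47  34  21  20  19  20  21  20]
 [ 10   8  10  12  11  15  34  48  54  56  57  56  47  30  16  13  10  11  11  13]
 [  9  10   7  10  12  19  39  51  55  55  57  57  46  27  11   9   8   8   9   8]
 [ 46  44  44  45 
[... 2369 characters left out ...]
64 101 118 119 118 119]
 [ 61  60  61  61  61  62  60  59  62  64  67  66  55  42  65 103 122 124 122 119]
 [ 62  61  62  62  61  58  48  34  36  46  58  64  56  43  63  99 117 121 121 121]
 [ 63  64  61  62  63  62  52  39  34  34  40  52  49  44  62  97 114 118 120 121]
 [ 51  62  64  65  63  64  62  60  59  58  59  58  60  70  92 113 121 121 119 116]
 [ 25  46  61  65  64  62  63  63  63  63  62  62  71  97 117 121 121 119 118 117]
 [  7  21  41  57  63  63  63  64  64  63  62  61  62  74  99 114 117 117 120 120]
 [  3   8  18  39  56  62  64  64  64  64  62  61  62  62  75  99 116 119 118 117]
 [  5   6   9  16  38  54  59  61  62  61  62  61  62  62  63  75 100 116 118 116]]
11.7232 474
```

Emit:
{"fn": "jog_arm", "kwargs": {
  "motion": [
    [0,0,0.8,0,0.4],
    [0,0,0.8,0,0.4],
    [0,0,0.8,0,0.4],
    [0,0,0.8,0,0.4],
    [0,0,0.8,0,0.4],
    [0,0,0.38,0,0.4],
    [-0.4,0,0,0,0.4],
    [-0.4,0,0,0,0.4],
    [0,0,0,0,0.4],
    [0,0,0,0,0.4]
  ]
}}

```text
clock: 18.4
position: [0.4687, 0.1353, 0.0597]
tool_rot: [3.141, 0.001, 3.117]
force: [-0.1, 1.1, 1.1]
grip_width: 0.0338
finger_force: 0.0
```

Emit:
{"fn": "jog_arm", "kwargs": {
  "motion": [
    [0,0,0,0,0.14],
    [0,0,0,0,0.14],
    [0,0,0,0,0.14],
    [0,0,0,0,0.14],
    [0,0,0,0,0.14]
  ],
  "newtons": 20
}}

```text
clock: 18.9
position: [0.4679, 0.1353, 0.059]
tool_rot: [-3.142, -0.0, 3.118]
force: [0.3, -1.2, 0.9]
grip_width: 0.0122
finger_force: 0.4
```

Emit:
{"fn": "jog_arm", "kwargs": {
  "motion": [
    [0,0,0,0,0.13],
    [0,0,0,0,0.13],
    [0,0,0,0,0.13]
  ]
}}

```text
clock: 19.2
position: [0.4679, 0.1353, 0.0589]
tool_rot: [-3.141, -0.0, 3.118]
force: [-1.3, -1.3, 0.8]
grip_width: 0.0111
finger_force: 8.6
```

Emit:
{"fn": "jog_arm", "kwargs": {
  "motion": [
    [0.063,0,-0.07,0,0.13],
    [0.062,0,-0.071,0,0.13],
    [0.055,0,-0.076,0,0.13],
    [0.055,0,-0.077,0,0.13],
    [0.047,0,-0.081,0,0.13],
    [0.047,0,-0.082,0,0.13],
    [0,0,0,0,0.13]
  ]
}}

```text
clock: 19.9
position: [0.458, 0.1356, 0.073]
tool_rot: [3.142, 0.0, 3.118]
force: [0.3, -0.3, -0.4]
grip_width: 0.0111
finger_force: 8.5
```

```bash
cat > mt.py <<'E'
from h import *
import sys
g=lambda d:cv2.cvtColor(d['pixels'],cv2.COLOR_RGB2GRAY)
def cmp(a,b):
    A,B=g(load(a)),g(load(b))
    for n,(y0,y1,x0,x1) in dict(left=(150,200,264,276),right=(128,165,292,306),bottom=(175,200,266,296)).items():
        r=cv2.matchTemplate(B[y0-15:y1+15,x0-15:x1+15],A[y0:y1,x0:x1],cv2.TM_CCOEFF_NORMED); _,m,_,l=cv2.minMaxLoc(r); print(n,(l[0]-15,l[1]-15),round(m,3))
E
python3 - <<'E'
from mt import *
grab('scene','s8');cmp('s7','s8');cmp('s7','s1');cmp('s7','s2');print(bot.observe()['finger_force'])
E
```

```text
left (0, 0) 0.978
right (0, 0) 0.999
bottom (0, 0) 0.994
left (0, 0) 0.935
right (0, -1) 0.989
bottom (0, 0) 0.978
left (-8, -15) 0.254
right (-7, -15) 0.79
bottom (1, -1) 0.626
8.459874987602234
```

Display hasn't moved this time (shift 0,0) and the grip still holds. Continue.

Emit:
{"fn": "jog_arm", "kwargs": {
  "motion": [
    [0.039,0,-0.085,0,0.13],
    [0.038,0,-0.086,0,0.13],
    [0.03,0,-0.089,0,0.13],
    [0.03,0,-0.09,0,0.13],
    [0.021,0,-0.092,0,0.13],
    [0.02,0,-0.092,0,0.13],
    [0,0,0,0,0.13]
  ]
}}

```text
clock: 20.65
position: [0.4528, 0.1357, 0.0891]
tool_rot: [3.141, 0.0, 3.118]
force: [-1.1, -0.6, 0.4]
grip_width: 0.011
finger_force: 8.4
```

```bash
python3 - <<'E'
from mt import *
grab('scene','s9');cmp('s7','s9');print(bot.observe()['finger_force'])
E
```

```text
left (0, 0) 0.976
right (0, 0) 0.995
bottom (0, 0) 0.994
8.38690996170044
```

Emit:
{"fn": "jog_arm", "kwargs": {
  "motion": [
    [0.012,0,-0.093,0,0.13],
    [0.012,0,-0.094,0,0.13],
    [0.001,0,-0.06,0,0.13],
    [0,0,0,0,0.13],
    [0,0,0,0,0.13]
  ]
}}

```text
clock: 21.2
position: [0.4519, 0.1357, 0.0961]
tool_rot: [-3.142, -0.0, 3.118]
force: [-0.4, 0.2, 0.4]
grip_width: 0.0112
finger_force: 8.4
```

```bash
python3 - <<'E'
from mt import *
grab('scene','s10');cmp('s7','s10');o=bot.observe();print(o['finger_force'],o['force'])
E
```

```text
left (0, 0) 0.975
right (0, 0) 0.994
bottom (0, 0) 0.994
8.37387889623642 [-1.01732956  0.02450458 -0.3709799 ]
```

Emit:
{"fn": "jog_arm", "kwargs": {
  "motion": [
    [0,0,-0.06,0,0.13],
    [0,0,-0.06,0,0.13],
    [0,0,0,0,0.13],
    [0,0,0,0,0.13]
  ]
}}

```text
clock: 21.65
position: [0.4521, 0.1357, 0.0997]
tool_rot: [3.142, 0.0, 3.118]
force: [0.9, -0.3, -2.0]
grip_width: 0.0112
finger_force: 7.9
```

```bash
python3 - <<'E'
from mt import *
grab('scene','s11');cmp('s7','s11');o=bot.observe();print(o['finger_force'],o['force'])
E
```

```text
left (0, 1) 0.929
right (0, 1) 0.979
bottom (0, 0) 0.963
7.924375534057617 [ 1.28533557  0.35229182 -3.48908529]
```

Emit:
{"fn": "jog_arm", "kwargs": {
  "motion": [
    [0,0,0,0,0.4],
    [0,0,0,0,0.4],
    [0,0,0,0,0.4],
    [0.5,0,0,0,0.4],
    [0.5,0,0,0,0.4],
    [0.5,0,-0.8,0,0.4],
    [0,0,-0.8,0,0.4],
    [0,0,-0.9,0,0.4],
    [0,0,-0.5,0,0.4],
    [0,0,0,1,1],
    [0,0,0,1,1],
    [0,0,0,1,1]
  ]
}}

```text
clock: 22.9
position: [0.407, 0.1368, 0.1899]
tool_rot: [3.141, 0.0, 2.874]
force: [0.6, 1.2, -0.9]
grip_width: 0.0764
finger_force: 0.0
```

```bash
python3 - <<'E'
from mt import *
s=grab('scene','s12');t=grab('top','t12');cmp('s7','s12')
np.set_printoptions(linewidth=220)
print(g(t)[262:316:2,196:216])
for th in(.5,.6,.7):
    c,s_=np.cos(th),np.sin(th)
    pts=[]
    for r in((-43,-37),(-43,-53)): pts.append([.529-.0115+r[0]*c+r[1]*s_,.135,.103-r[0]*s_+r[1]*c])
    print(th,w2px(t,pts).round(1).tolist())
E
```

```text
left (-1, -1) 0.947
right (-1, -1) 0.994
bottom (-1, 1) 0.939
[[  7   9   9   9  10  10  10  10   8  10  11  10  10   9  11  11   9  10   9  11]
 [ 63  63  61  60  60  59  59  59  56  54  54  54  54  55  54  53  50  50  50  50]
 [118 118 118 117 118 117 118 117 117 117 117 117 117 117 117 117 117 117 116 116]
 [120 121 120 120 120 121 120 120 120 120 120 120 120 121 120 120 120 120 120 120]
 [120 120 120 121 121 120 120 121 121 121 121 120 121 121 121 121 121 120 121 121]
 [114 115 114 115 115 115 115 116 116 116 116 116 116 116 116 117 117 117 117 117]
 [ 55  57  58  59  58  59  60  59  60  60  60  61  62  62  62  62  62  61  61  62]
 [ 73  71  72  73  72  72  72  73  72  72  73  72  72  72  72  71  67  64  64  59]
 [ 71  71  71  71  71  72  72  72  72  72  73  73  72  73  73  74  73  75  73  64]
 [ 42  42  41  40  42  42  42  43  43  44  42  43  44  44  44  44  44  44  37  27]
 [ 42  42  42  41  41  42  42  41  42  42  42  42  42  40  43  43  42  42  38  27]
 [ 41  42  41  42  42  41  42  42  41  42  43  42  42  43  41  41  42  42  40  30]
 [ 42  43  41  41  42  41  42  42  41  42 
[... 627 characters left out ...]
  41  40  39  41  44  45  44  45  43  36  28  34  41  41  42  42  42  42  41]
 [ 55  42  41  39  42  44  46  45  45  42  32  26  34  40  42  41  41  41  42  41]
 [ 61  44  41  42  43  43  45  45  45  40  32  27  33  41  42  41  42  42  42  42]
 [ 52  42  39  42  44  45  45  45  44  37  27  26  35  41  42  41  42  42  42  41]
 [ 52  44  39  42  46  48  48  47  44  33  22  26  33  38  40  40  41  40  39  41]
 [ 48  35  35  41  47  47  48  48  44  33  23  29  40  46  47  48  48  46  46  44]
 [ 60  59  53  46  42  42  42  41  38  35  44  62  91 107 112 114 114 114 112 110]]
0.5 [[664.0, 18724.2], [321.2, 2434.5]]
0.6 [[147.7, -5763.0], [369.5, 4684.2]]
0.7 [[219.9, -2337.6], [12420.3, 566384.9]]
```

```bash
python3 - <<'E'
from mt import *
t=load('t12')
for th in(.5,.6,.7):
    c,s_=np.cos(th),np.sin(th);pts=[]
    for r in((-43,-37),(-43,-53),(0,-93)): pts.append([.528-.0115+(r[0]*c+r[1]*s_)/1e3,.135,.103+(-r[0]*s_+r[1]*c)/1e3])
    print(th,w2px(t,pts).round(1).tolist())
print(bot.observe()['qpos'].round(2))
E
```

```text
0.5 [[203.4, 309.1], [204.6, 313.5], [209.3, 302.5]]
0.6 [[202.8, 309.8], [204.0, 315.0], [208.9, 306.9]]
0.7 [[202.3, 310.0], [203.4, 316.1], [208.4, 311.1]]
[-0.51  0.27  0.05  2.14 -0.02  0.73  0.86]
```

Emit:
{"fn": "jog_arm", "kwargs": {
  "motion": [
    [0,0,0,1,0.7],
    [0,0,0,1,0.7],
    [0,0,0,1,0.7],
    [0,0,0,1,0.7],
    [0,0,0,1,0.7],
    [0,0,0,1,0.7],
    [0,0,0,1,0.7],
    [0,0,0,1,0.7],
    [0,0,0,1,0.7],
    [0,0,0,1,0.7],
    [0,0,0,1,0.7],
    [0,0,0,1,0.7]
  ]
}}

```text
clock: 24.2
position: [0.4069, 0.1368, 0.1897]
tool_rot: [-3.141, -0.0, 1.917]
force: [0.3, 0.1, -0.3]
grip_width: 0.0596
finger_force: 0.0
```

Emit:
{"fn": "jog_arm", "kwargs": {
  "motion": [
    [0,0,0,1,0.7],
    [0,0,0,1,0.7],
    [0,0,0,1,0.7],
    [0,0,0,1,0.7],
    [0,0,0,0.65,0.7],
    [0,0.8,0,0,0.7],
    [0,0.8,0,0,0.7],
    [0,0.8,0,0,0.7],
    [0,0.8,0,0,0.7],
    [0,0.8,0,0,0.7],
    [0,0,0,0,0.7],
    [0,0,0,0,0.7]
  ]
}}

```text
clock: 25.4
position: [0.5268, 0.1335, 0.1893]
tool_rot: [-3.141, 0.0, 1.547]
force: [-0.3, -1.0, 0.3]
grip_width: 0.0598
finger_force: 0.0
```

Emit:
{"fn": "jog_arm", "kwargs": {
  "motion": [
    [0,0,0.6,0,0.7],
    [0,0,0.6,0,0.7],
    [0,0,0.6,0,0.7],
    [0,0,0.6,0,0.7],
    [0,0,0,0,0.7],
    [0,0,0,0,0.3],
    [0,0,0,0,0],
    [0,0,0,0,0],
    [0,0,0,0,0],
    [0,0,0,0,0],
    [0,0,0,0,0],
    [0,0,0,0,0]
  ],
  "newtons": 60
}}

```text
clock: 26.6
position: [0.5273, 0.134, 0.1187]
tool_rot: [3.141, -0.001, 1.546]
force: [-1.7, 0.6, 10.4]
grip_width: 0.0134
finger_force: 59.4
```

Emit:
{"fn": "jog_arm", "kwargs": {
  "motion": [
    [0,0,-0.2,0,0],
    [0,0,-0.3,0,0],
    [0,0,-0.4,0,0],
    [0,0,-0.5,0,0],
    [0,0,-0.5,0,0],
    [0,0,-0.5,0,0],
    [0,0,-0.5,0,0],
    [0,0,0,0,0],
    [0,0,0,0,0]
  ]
}}

```text
clock: 27.5
position: [0.5269, 0.1339, 0.2049]
tool_rot: [3.141, -0.0, 1.546]
force: [-0.8, -0.4, -4.7]
grip_width: 0.0137
finger_force: 59.1
```

Emit:
{"fn": "jog_arm", "kwargs": {
  "motion": [
    [-0.4,0.1,0,0,0],
    [-0.7,0.15,0,0,0],
    [-0.8,0.15,0,0,0],
    [-0.8,0.15,0,0,0],
    [-0.8,0.15,0,0,0],
    [-0.8,0.15,0,0,0],
    [-0.8,0.15,0,0,0],
    [-0.8,0.15,0,0,0],
    [-0.8,0.15,0,0,0],
    [-0.8,0.15,0,0,0],
    [-0.8,0.15,0,0,0],
    [-0.8,0.15,0,0,0]
  ]
}}

```text
clock: 28.7
position: [0.5721, -0.1424, 0.2039]
tool_rot: [-3.14, 0.0, 1.545]
force: [0.6, -0.4, -3.4]
grip_width: 0.0137
finger_force: 59.1
```

Emit:
{"fn": "jog_arm", "kwargs": {
  "motion": [
    [-0.8,0.15,0,0,0],
    [-0.64,0.1,0,0,0],
    [0,0,0,0,0],
    [0,0,0,0,0],
    [0,0,0.6,0,0],
    [0,0,0.6,0,0],
    [0,0,0.6,0,0],
    [0,0,0.4,0,0],
    [0,0,0,0,0],
    [0,0,0,0,0]
  ]
}}

```text
clock: 29.7
position: [0.5792, -0.1837, 0.139]
tool_rot: [3.142, 0.0, 1.546]
force: [0.6, -1.0, -3.1]
grip_width: 0.0138
finger_force: 59.0
```

```bash
python3 - <<'E'
from mt import *
s=grab('scene','s13');t=grab('top','t13')
np.set_printoptions(linewidth=250)
# expected upright display corners in scene for base z
p=np.array([.579,-.184])
from scipy.spatial.transform import Rotation as Ro
Q=np.array([(7.5,-55,130),(7.5,55,130),(7.5,-55,0),(7.5,55,0),(-7.5,-55,130),(-69.5,0,26)])/1000
for z in(.02,.03,.04):print(z,w2px(s,Ro.from_euler('z',-.025).apply(Q)+[*p,z]).round(1).tolist())
G=g(s);w=w2px(s,Ro.from_euler('z',-.025).apply(np.array([[.0075,-.03,.03],[.0075,-.03,0],[.0075,-.03,-.02]]))+[*p,.03]);print(w)
u=int(w[:,0].mean());print(u,G[int(w[0,1]):int(w[2,1])+5,u])
E
```

```text
0.02 [[170.6, 272.9], [218.7, 230.1], [181.5, 318.5], [224.3, 277.0], [163.7, 268.2], [170.5, 266.9]]
0.03 [[169.6, 269.0], [218.2, 226.1], [180.7, 315.3], [223.9, 273.7], [162.7, 264.2], [169.6, 263.5]]
0.04 [[168.7, 265.0], [217.7, 222.0], [180.0, 312.1], [223.5, 270.4], [161.6, 260.2], [168.8, 260.0]]
[[188.98295247 295.48275892]
 [191.05988201 305.39750587]
 [192.39122146 311.7529905 ]]
190 [69 76 77 65 60 62 70 75 73 71 76 75 55 25 16 24 24 28 23 26 22]
```

Emit:
{"fn": "jog_arm", "kwargs": {
  "motion": [
    [0,0,0.2,0,0],
    [0,0,0.2,0,0],
    [0,0,0.15,0,0],
    [0,0,0.1,0,0],
    [0,0,0.05,0,0],
    [0,0,0,0,0],
    [0,0,0,0,0]
  ]
}}

```text
clock: 30.5
position: [0.5791, -0.1839, 0.1178]
tool_rot: [3.141, 0.0, 1.546]
force: [-0.3, 0.5, -3.5]
grip_width: 0.0135
finger_force: 59.1
```

Emit:
{"fn": "jog_arm", "kwargs": {
  "motion": [
    [0,0,0.04,0,0],
    [0,0,0.04,0,0],
    [0,0,0,0,0],
    [0,0,0,0,0]
  ]
}}

```text
clock: 30.9
position: [0.579, -0.1838, 0.1153]
tool_rot: [-3.142, 0.0, 1.546]
force: [-0.5, 0.6, -3.3]
grip_width: 0.0137
finger_force: 59.1
```

Emit:
{"fn": "jog_arm", "kwargs": {
  "motion": [
    [0,0,0.04,0,0],
    [0,0,0.04,0,0],
    [0,0,0,0,0],
    [0,0,0,0,0]
  ]
}}

```text
clock: 31.3
position: [0.5795, -0.1839, 0.1138]
tool_rot: [3.14, 0.0, 1.546]
force: [-1.0, 0.6, 9.9]
grip_width: 0.0138
finger_force: 61.1
```

Emit:
{"fn": "jog_arm", "kwargs": {
  "motion": [
    [0,0,0,0,0.2],
    [0,0,0,0,0.33],
    [0,0,0,0,0.33],
    [0,0,0,0,0.33],
    [0,-0.1,0,0,0.33],
    [0,-0.1,0,0,0.33],
    [0,-0.1,0,0,0.33],
    [0,-0.1,0,0,0.33],
    [0,-0.1,0,0,0.33],
    [0,-0.1,0,0,0.33],
    [0,-0.1,0,0,0.33]
  ]
}}

```text
clock: 32.4
position: [0.5577, -0.1833, 0.1129]
tool_rot: [-3.141, 0.0, 1.546]
force: [-0.3, 0.2, -0.2]
grip_width: 0.0284
finger_force: 0.1
```

```bash
cat > ed.py <<'E'
from mt import *
from scipy.spatial.transform import Rotation as Ro
def score(n,ob=(.579,-.184),z=.003):
    # project near side edge (front, y=-55) & screen mask for leans; score mean screen-ness vs background
    s=load(n);G=g(s).astype(float);best=[]
    for dx in np.arange(-.012,.013,.004):
      for l in np.arange(0,.5,.02):
        R=Ro.from_euler('ZY',[-.025,-l]);heel=np.array([ob[0]-.0075+dx,ob[1],z])
        P=lambda y,zz,x=.0075:w2px(s,R.apply(np.array([[x+.0075,y,zz]]))+heel)[0]
        m=np.zeros(G.shape,np.uint8);cv2.fillConvexPoly(m,np.array([P(-.055,.002),P(.055,.002),P(.055,.095),P(-.055,.095)]).round().astype(int),1)
        o=cv2.dilate(m,np.ones((7,7)))-cv2.dilate(m,np.ones((3,3)))
        best.append((G[m>0].mean()-G[o>0].mean(),round(l,2),round(dx,3)))
    return sorted(best)[-4:]
E
python3 - <<'E'
from ed import *
grab('scene','s14');print(score('s13',z=.028));print(score('s14'))
E
```

```text
[(np.float64(19.833897590689077), np.float64(0.46), np.float64(0.008)), (np.float64(19.833897590689077), np.float64(0.48), np.float64(0.008)), (np.float64(20.64526514773103), np.float64(0.4), np.float64(0.004)), (np.float64(21.571440944462214), np.float64(0.42), np.float64(0.004))]
[(np.float64(16.24726028076544), np.float64(0.36), np.float64(0.004)), (np.float64(17.53110599078341), np.float64(0.38), np.float64(0.004)), (np.float64(17.801251191935705), np.float64(0.28), np.float64(0.0)), (np.float64(18.01695128501992), np.float64(0.3), np.float64(0.0))]
```

Emit:
{"fn": "jog_arm", "kwargs": {
  "motion": [
    [0,-0.1,0,0,0.33],
    [0,-0.1,0,0,0.33],
    [0,-0.1,0,0,0.33],
    [0,-0.1,0,0,0.33],
    [0,-0.1,0,0,0.33],
    [0,-0.1,0,0,0.33],
    [0,-0.1,0,0,0.33],
    [0,-0.1,0,0,0.33],
    [0,0,0,0,0.33],
    [0,0,0,0,0.33]
  ]
}}

```text
clock: 33.45
position: [0.5342, -0.1827, 0.113]
tool_rot: [3.141, 0.0, 1.546]
force: [0.2, 0.4, -0.1]
grip_width: 0.0282
finger_force: 0.0
```

```bash
python3 - <<'E'
from ed import *
s=grab('scene','s15')
o=bot.observe();print(o['position'],o['force'],o['finger_force'])
heel=np.array([.5715,-.184,.003])
for l in(0,.1,.2,.3,.36):
    print(l,w2px(s,Ro.from_euler('ZY',[-.025,-l]).apply(np.array([(15,-55,0),(15,-55,130),(0,-55,130),(15,55,130)])/1e3)+heel).round(0).astype(int).tolist())
np.set_printoptions(linewidth=250)
print(g(s)[262:330:2,150:200:2])
E
```

```text
[ 0.5342046  -0.18269874  0.11294043] [-0.16669418  0.4510339   0.41471516] 0.0
0 [[183, 324], [172, 280], [165, 275], [219, 237]]
0.1 [[183, 323], [166, 275], [159, 271], [214, 233]]
0.2 [[182, 323], [160, 271], [154, 268], [208, 230]]
0.3 [[182, 322], [155, 268], [149, 265], [202, 227]]
0.36 [[182, 322], [151, 266], [146, 264], [199, 225]]
[[158 151 151 154 161 111  94  77  61  23  31  37  40  41  39  36  39  42  40  40  38  41  39  39  41]
 [161 152 157 159 105 107 110  36  26  27  42  36  41  38  38  39  39  38  37  37  39  39  41  39  40]
 [136 161 150 104 106 109  43  33  27  39  39  37  37  39  40  36  35  39  38  37  38  39  37  40  37]
 [ 75  79 108 110 105  39  36  39  38  38  34  38  38  38  39  37  38  34  37  41  36  37  37  39  40]
 [134  82 103 107  92  29  34  41  42  38  35  41  37  38  39  38  35  39  36  38  39  37  39  42  41]
 [ 59  71  86 113 112  55  32  35  39  42  39  39  36  42  36  36  36  42  35  38  38  37  38  42  34]
 [ 22  36  90 103 111  92  34  32  40  39  33  35  37  37  37  37  39  39  39  34  38  38  39  39  38]
 [ 26  28  72  82 111 112  55  31  
[... 2046 characters left out ...]
  27  23  27  25  27  29  26  25  66  82 109 110 104 109 106  19  31  31  31  34]
 [ 28  28  31  28  28  27  31  27  27  29  29  31  28  31  83 104 106 110  86  17  27  33  33  33  31]
 [ 30  30  29  27  25  30  28  27  29  29  31  28  28  27  83  88 115  85  20  32  33  28  33  34  32]
 [ 28  29  23  26  27  27  34  28  26  27  27  30  27  33  27  19  36  26  31  29  35  30  34  32  33]
 [ 32  25  32  29  30  28  26  32  32  28  29  30  32  31  30  31  29  26  29  33  34  31  35  34  33]
 [ 28  32  28  29  30  29  30  31  30  28  31  28  32  29  30  29  28  32  32  33  37  35  36  32  33]
 [ 28  28  31  28  31  29  32  27  29  31  31  31  34  32  30  28  30  34  33  29  32  32  30  37  36]]
```

Emit:
{"fn": "jog_arm", "kwargs": {
  "motion": [
    [0,0,0,0,0.5],
    [0,0,0,0,0.6],
    [0,0,0,0,0.6],
    [0,0,-0.2,0,0.6],
    [0,0,-0.4,0,0.6],
    [0,0,-0.8,0,0.6],
    [0,0,-1,0,0.6],
    [0,0,-1,0,0.6],
    [0,0,-1,0,0.6],
    [0,0,-1,0,0.6]
  ]
}}

```text
clock: 34.5
position: [0.5338, -0.1828, 0.2773]
tool_rot: [3.141, 0.0, 1.545]
force: [0.5, 1.0, -0.7]
grip_width: 0.0513
finger_force: 0.0
```

Emit:
{"fn": "jog_arm", "kwargs": {
  "motion": [
    [0.8,0,0,0,0.6],
    [1,0,0,0,0.6],
    [1,0,0,0,0.6],
    [1,0,0,0,0.6],
    [1,0,0,0,0.6],
    [1,0,0,0,0.6],
    [0,0,0,0,0.6],
    [0,0,0,0,0.6],
    [0,0,0,0,0.6]
  ]
}}

```text
clock: 35.4
position: [0.5384, -0.0097, 0.2755]
tool_rot: [3.141, 0.0, 1.545]
force: [0.3, -0.3, 0.6]
grip_width: 0.0508
finger_force: 0.0
```

```bash
python3 - <<'E'
from ed import *
s=grab('scene','s16');t=grab('top','t16');np.set_printoptions(linewidth=250)
heel=np.array([.5715,-.184,.003])
for l in(.3,.36):
  P=Ro.from_euler('ZY',[-.022,-l]).apply(np.array([(15,-55,0),(15,-55,130),(15,55,130),(0,-55,130),(0,55,130)])/1e3)+heel
  print(l,w2px(s,P[:3]).round(1).tolist(),w2px(t,P).round(1).tolist())
# white top region in both images
T=g(t)
m=cv2.inRange(T[215:320,315:440],70,255);n,L,st,c=cv2.connectedComponentsWithStats(m)
for i in range(1,n):
    if st[i,4]>30:
        b=cv2.boxPoints(cv2.minAreaRect(np.argwhere(L==i)[:,::-1].astype(np.float32)))+[315,215];print(st[i].tolist(),b.round(1).tolist())
S=g(s);r=lambda y,x0,x1:S[y,x0:x1];print(S[258:276,144:166])
E
```

```text
0.3 [[182.2, 322.3], [154.7, 267.9], [202.2, 226.7]] [[403.8, 238.8], [426.0, 251.7], [359.3, 251.7], [425.8, 260.6], [359.1, 260.7]]
0.36 [[182.0, 322.0], [151.5, 266.2], [199.0, 225.3]] [[403.9, 238.8], [426.0, 256.4], [359.3, 256.5], [425.6, 265.2], [359.0, 265.3]]
[79, 0, 46, 105, 2016] [[394.0, 215.0], [439.0, 215.0], [439.0, 319.0], [394.0, 319.0]]
[[150 152 152 147 150 153 156 153 151 147 145 113 136 151 147 144 134 143 151 148 115  96]
 [147 150 148 146 150 153 153 148 148 146 133 138 144 145 143 146 114 129 142 115  96  99]
 [146 150 150 149 151 145 145 146 147 145 141 139 141 142 145 151 154 141 107  95 100 104]
 [142 148 149 149 148 143 147 148 146 138 139 144 141 145 147 150 134 104  95 101 102 103]
 [146 142 142 144 145 139 148 150 142 140 142 144 145 150 150 128  98  99  99 106 105 104]
 [148 149 150 155 144 129 142 148 142 144 143 141 153 149 119 100  98 100 106 102 101  67]
 [149 154 158 155 117 130 146 143 141 143 147 151 150 118  96  98 103 102 106  90  49  25]
 [148 151 153 138 131 139 144 145 146 150 150 141 112  95  98 102 104 103  78  42  29  29]
 [145 146 147 1
[... 195 characters left out ...]
9  67  71  90 101 102 103 104  98  70  40  29  32  36  34  38]
 [147 149 148 140 144 131  94  75  76  87  99 100 100 103  72  26  29  33  36  37  47  40]
 [145 147 148 150 146 151 123  85  76  81  94 102 101 103  87  50  29  32  31  40  38  37]
 [145 148 150 149 156 153 126  81  74  79  90 101 104 102 108  68  25  32  37  34  38  38]
 [145 148 151 156 155 121  56  25  65  81  81  98 104 100 104  89  53  32  34  32  38  40]
 [146 147 153 151 106  34  18  17  61  81  76  91 101 104 101 105  83  41  31  34  33  39]
 [143 150 153 103  36  18  18  23  36  71  79  82  94 104 103 106  87  47  26  33  33  39]
 [150 150 100  37  14  30  26  25  18  57  83  77  88 101 103  97 108  84  42  31  34  36]]
```

```bash
python3 - <<'E'
from ed import *
t=load('t16');T=g(t);print('col375',T[230:285,375].tolist());print('row261',T[261,350:434].tolist());print('row258',T[258,350:434].tolist())
print(w2px(t,[(.617,-.086,.003),(.613,-.283,.003),(.456,-.279,.003)]).round())
E
```

```text
col375 [59, 58, 58, 58, 58, 59, 58, 58, 59, 59, 59, 59, 58, 58, 59, 59, 59, 58, 59, 59, 58, 58, 59, 59, 58, 60, 58, 59, 59, 60, 58, 60, 59, 59, 58, 58, 60, 59, 60, 59, 59, 59, 59, 59, 59, 60, 59, 60, 59, 59, 59, 59, 59, 59, 59]
row261 [60, 61, 61, 62, 61, 61, 61, 61, 62, 61, 60, 60, 60, 60, 60, 60, 60, 60, 60, 59, 59, 59, 59, 59, 59, 60, 59, 58, 58, 59, 58, 59, 58, 58, 57, 58, 57, 57, 56, 56, 55, 55, 61, 67, 73, 73, 73, 73, 74, 73, 74, 73, 73, 73, 73, 73, 73, 74, 73, 73, 73, 73, 73, 73, 73, 73, 73, 73, 73, 72, 73, 73, 72, 72, 73, 72, 72, 72, 72, 72, 72, 72, 71, 72]
row258 [61, 61, 61, 62, 61, 61, 61, 61, 62, 60, 60, 61, 60, 61, 61, 59, 60, 60, 60, 60, 60, 59, 60, 59, 60, 59, 59, 58, 59, 58, 58, 58, 57, 58, 58, 57, 56, 58, 55, 56, 52, 52, 59, 68, 73, 74, 75, 74, 74, 74, 73, 74, 73, 73, 73, 73, 73, 73, 73, 73, 73, 73, 73, 72, 73, 72, 73, 73, 72, 72, 71, 72, 72, 72, 72, 72, 72, 73, 71, 72, 72, 71, 71, 71]
[[324. 224.]
 [424. 224.]
 [430. 306.]]
```

Arm occludes the top view; move it further aside and recheck.

Emit:
{"fn": "jog_arm", "kwargs": {
  "motion": [
    [1,0,0,0,0.6],
    [1,0,0,0,0.6],
    [1,0,0,0,0.6],
    [1,0,0,0,0.6],
    [1,0,0,0,0.6],
    [1,0,0,0,0.6],
    [1,0,0,0,0.6],
    [1,0,0,0,0.6],
    [1,0,0,0,0.6],
    [1,0,0,0,0.6],
    [0,0,0,0,0.6],
    [0,0,0,0,0.6]
  ]
}}

```text
clock: 36.7
position: [0.5461, 0.2907, 0.2746]
tool_rot: [-3.141, 0.001, 1.546]
force: [-0.4, -0.5, 0.4]
grip_width: 0.0515
finger_force: 0.0
```

```bash
python3 - <<'E'
from ed import *
t=grab('top','t17');T=g(t);print('col375',T[230:285,375].tolist());print('col415',T[230:285,415].tolist());print('row261',T[261,350:434].tolist())
print(g(t)[300:310,330:340].mean())
A=g(load('top0')).astype(int);D=np.abs(A-T)
for n,(y0,y1,x0,x1) in dict(case=(140,195,155,220),jar=(140,180,375,420),scanner=(85,170,245,300)).items():print(n,D[y0:y1,x0:x1].mean().round(1),(D[y0:y1,x0:x1]>40).sum())
E
```

```text
col375 [9, 9, 13, 8, 11, 7, 8, 9, 21, 43, 51, 52, 47, 32, 20, 18, 19, 18, 19, 17, 19, 19, 21, 27, 47, 72, 95, 108, 109, 109, 109, 108, 107, 99, 70, 34, 20, 24, 27, 29, 28, 30, 30, 29, 30, 30, 29, 26, 23, 22, 22, 20, 13, 4, 2]
col415 [9, 9, 9, 9, 12, 8, 9, 9, 6, 9, 8, 7, 9, 9, 6, 10, 9, 21, 39, 52, 49, 34, 19, 22, 44, 66, 92, 108, 110, 110, 108, 107, 108, 102, 73, 34, 11, 6, 11, 10, 10, 7, 9, 7, 8, 10, 9, 9, 9, 9, 8, 7, 10, 7, 6]
row261 [3, 5, 3, 3, 3, 2, 12, 26, 52, 84, 104, 109, 109, 108, 109, 108, 109, 108, 108, 108, 109, 108, 108, 108, 108, 108, 108, 108, 108, 108, 108, 108, 108, 108, 108, 108, 108, 108, 108, 108, 109, 108, 108, 108, 108, 108, 107, 107, 108, 107, 108, 107, 108, 108, 108, 108, 108, 108, 108, 108, 108, 108, 108, 107, 108, 107, 107, 108, 107, 108, 108, 107, 109, 106, 90, 55, 36, 70, 100, 112, 112, 110, 109, 110]
39.72
case 2.4 0
jar 2.4 0
scanner 1.9 0
```

```bash
python3 -c "
from workcell import bot
print(bot.job_done())"
```

```text
the job is handed in; nothing more can be done
None
```

The display stands released near the middle of the mat, leaning back about 0.36 rad on its open leg, screen away from the robot, bystanders unmoved; a first leg pull lifted it about 20 mm, so I reseated it and opened the leg with a lighter grip. The job is handed in at about 37 s with no verdict shown.

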